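# Hold the block incubator's lid at its index arm

### The job

Stop, vent and unlock the small tube incubator by pressing its three keys fully down one at a time, letting each come back up, with the lid still shut: first the round key, then the square key, then the long key. Then take the lid by its bar handle, lift it against its spring until it is parallel with the steel index arm on its left side, and keep holding it still at that angle: the program finishes while the gripper is holding the lid. Do not shift the index arm or disturb the tube rack, the bottle or the scanner.

Things in the scene. Friction and masses are not known exactly. Their poses are not given: they have to be found in the camera images.
- incubator: White benchtop tube incubator, fixed. Origin: underside centre; x from its front (handle side) to its back, y to its left, z up. Tube box under the lid: x -100..130, y -70..150, top z 100 mm. Grey key panel on its right: x -135..130, y -170..-70 mm, deck z 90 mm; keys in a row at x -100, -50 and 0, y -120 mm; which key is in which place varies.
- lid_hinge (a point): Point on the lid's hinge axis (incubator x 90, y 40, z 100 mm), same axes as the incubator. The hinge axis runs along the incubator's y; the index arm turns about the same axis.
- lid: White sprung lid, 190 x 216 x 24 mm, 0.35 kg. Origin at point lid_hinge; axes as the incubator's when shut. Opening turns it about +y (at most 1.2 rad): the front edge, at lid x -190 mm, rises. Opening angle = angle between lid x and incubator x. Spring and weight pull it shut: about 4 N up at the handle when shut, 9 N at 0.8 rad; let go, it falls shut.
- lid_handle (a point): Middle of the lid's bar handle: round steel bar 12 mm thick, 110 mm long along y, on an arm at each end, 50 mm ahead of the lid's front edge, free space below. At lid x -240, y 0, z 12 mm (112 mm above the bench when shut). Axes as the lid's. Can be pinched from above; it turns between the pads as the lid opens.
- index (a joint): Angle of the index arm above level, rad, 0.40 to 0.85, the same sense as the lid's opening angle: the lid is at the mark when its opening angle equals this. Stiff friction joint; leave it as set.
- index_tip (a point): Free tip of the index arm, a slim straight steel arm 170 mm long, 10 mm high, standing up and forward from the hinge axis just outside the lid's left edge (incubator y 165 mm). Tip at 170 mm from the hinge axis; x axis points along the arm to the hinge.
- key_round (a joint): Travel of the round key, m: 0 up, 0.006 fully down. Pressed counts from 0.0045. About 1 N starts it, 3.4 N brings it fully down; springs back.
- key_square (a joint): Travel of the square key, as for the round key.
- key_long (a joint): Travel of the long key, as for the round key.
- key_round_top (a point): Centre of the top of the round key (26 mm across), white, 108 mm above the bench when up, standing 12 mm proud of its black 36 x 56 mm base. Pressed straight down.
- key_square_top (a point): Centre of the top of the square key (24 x 24 mm), otherwise the same.
- key_long_top (a point): Centre of the top of the long narrow key (14 mm along the row, 44 mm across), otherwise the same.
- tube_rack: Bystander: white rack of purple-capped tubes, 200 x 75 x 96 mm, loose, left of the incubator. Origin: underside centre.
- reagent: Bystander: amber bottle, 64 mm across, 130 mm high, right of the incubator. Origin: underside centre.
- scanner: Bystander: grey hand scanner lying flat, about 140 x 66 x 34 mm, on the right nearer the robot. Origin: underside of its handle part.

How it is judged:
By the outcome, as a careful person would: the job done as asked, in the order asked, and still so for the second after the job is handed in, while the arm keeps its last pose, push and grip.
It also fails if it takes over 54 s, if anything falls off the work surface, if the arm or the gripper's body presses on something with over 40 N, if the wrist force passes 120 N, or if a joint passes its speed limit or range.

### The arm

A 7-joint arm with a two-finger parallel gripper is mounted at the origin on the work surface. World frame = base frame: x ahead of the robot, y to its left, z up, the work surface at z = 0. Lengths are in m, angles in rad, forces in N, time in s.
With the tool pointing down it reaches from about 0.425 to 0.95 m from the base axis. Payload 4.7 kg.
Tool frame: the origin (TCP) lies midway between the tips of the shut fingers; the grasp point (between the pads) lies 19 mm behind it; z points along the fingers, y is the line along which they close (so a half turn about z gives the same grasp; the last joint's range is limited). The gripper opens to 87 mm and grips with 3 to 60 N. Pads are 19 mm wide; open, the fingers measure 117 mm over their backs; the gripper's body (75 mm by 190 mm) begins 51 mm behind the grasp point.
Start: joints at [-1.163, 0.469, -0.049, 1.532, 0.024, 1.141, -0.082], TCP at [0.286, 0.612, 0.223] pointing down, gripper open.
Joint ranges: [-2.59, 2.59], [-0.33, 1.99], [-1.39, 1.29], [0.1, 2.45], [-1.04, 4.18], [0.21, 1.99], [-2.66, 2.66]. Speed limits (rad/s): [2.57, 2.57, 3.14, 3.14, 3.14, 3.14, 3.14].

### API

Orientations are given as [roll, pitch, yaw] about the fixed x, y, z axes, in that order (R = Rz(yaw) Ry(pitch) Rx(roll)).
In Python, from bench import observe, viewer, robot, regions_of, spot_point gives the robot as it stands.
- The arm moves only by the tool carry_out, never from a script. Its argument "targets" is a list of rows, each an object with "translation": the shift along the tool's x, y, z in a scale on which 1.0 is 60 cm, a list of three; "delta_rot": the turn, a rotation vector about the tool's x, y, z in parts of the range, where 1.0 means pi rad, a list of three; "hand": the closure, from 0 (fully open) to 1 (shut). In form: [{"translation": [tx, ty, tz], "delta_rot": [wx, wy, wz], "hand": hand}, ...]. A call has 1 to 10 rows; each row is the pose to reach, as a shift and turn from the pose commanded when the call began, along the tool's axes at that moment; what a row does not reach only later rows make up. A row lasts 1/12 s, in which the tool goes at most 41.7 mm and 7.16 degrees, less where a joint would pass 70% of its speed; a pose out of reach is approached as far as the arm can. Shift and turn numbers lie between -1 and 1, and a call with a number outside is refused. A call with a gripper value outside its range is refused whole. The fingers move at their own pace and stop on an object; "force" is the grip in N (left out, the last holds). Time passes only in rows, so rows that repeat a pose let the fingers close. It gives the time, the measured TCP pose, the force, the opening and the grip force at its end, in the units of the state.
- observe(): the state, without advancing time (a new reading comes with each control period).
- viewer.snapshot(name): name is "scene" or "top"; returns (picture, depth): 384x512x3 uint8, red, green, blue; 384x512 float32, m along the optical axis (not along the pixel's ray), 0 where there is no reading.
- viewer.camera_model(name): a dict with "mtx" (3x3 intrinsics, pixels), "k1" (the pictures are not rectified: a ray, as slopes to the right and down, at radius r is drawn at 1 + k1 r^2 times it, then the intrinsics apply), "T" (4x4, takes a point from camera to world coordinates). Camera axes: x right, y down, z forward; pixel columns grow to the right and rows downward; lengths in m; the calibration is good to about 2 mm. A picture is of the moment at which its call begins. camera_model takes no time and is no camera call.
- robot.sign_off(): hands the job in; it is judged then, once.
Trained networks look in the newest picture that a camera, given by its name, has taken for a name from the list of things; names that differ only in an ending like _2 or _b are one class to them, and where a whole thing is asked for, a point or a joint stands for the part that bears it (a point fixed in the world has none). Each returns a list of dicts, best first, with "conf" (0 to 1); they miss things now and then, are a little off and sometimes report something else, mostly with a low value. They report only what shows in the picture. A call takes as long as a camera call.
- regions_of(camera, name): "region" (384x512 bool, what is visible of it) and "at" ([column, row] as shares, 0 to 1, of the picture: columns of its width, rows of its height, amid what is visible of it).
- spot_point(camera, name): "at" ([column, row] as shares, 0 to 1, of the picture: columns of its width, rows of its height: a listed point, or the origin of a listed thing).
The state is a dict: "time": time; "q": joint angles; "joint_velocities": joint speeds; "joint_torque": joint torques, N m; "tcp_pos": TCP position; "tcp_rot": TCP orientation; "wrist_force": force on the tool from outside, world axes, zero at the start; "wrist_torque": the same for the moment, N m; "grip_width": finger opening in m; "gripper_force": force on a finger pad.
Only numpy, scipy, OpenCV 4.12 (cv2) and the standard library are available. Lean on these libraries where they do the work, as an engineer would, in place of code of your own. Each camera call takes 0.05 s, during which the arm holds its last target. There are 200 camera calls.

## Working session

There is one attempt and no reset: what is moved stays moved. The work goes in short steps, Python scripts to look and compute and a tool call to move; the robot and the scene stay as the last step left them, time stands still between calls to the robot, and variables do not carry over. Pictures are saved under pics/ and viewed, at most 10 in all, crops included, and the job is handed in when it is done.

Besides the shell and the picture viewer there is one more tool, called after "Call:" by a JSON object that holds its "op" and its "data", one argument or row to a line. carry_out: Moves the arm, as the interface text tells. Its arguments: {"type":"object","properties":{"targets":{"type":"array"},"force":{"type":"number"}},"required":["targets"]}

```bash
mkdir -p pics; cat > h.py <<'E'
import numpy as np,cv2
from bench import observe, viewer, robot, regions_of, spot_point
from scipy.spatial.transform import Rotation as R
def ray(cam,px):
    m=viewer.camera_model(cam);K=np.array(m["mtx"]);k=m["k1"];T=np.array(m["T"])
    d=np.array([(px[0]-K[0,2])/K[0,0],(px[1]-K[1,2])/K[1,1]]);u=d.copy()
    for _ in range(30):u=d/(1+k*(u@u))
    return T,np.array([u[0],u[1],1])
def at_depth(cam,px,z):
    T,r=ray(cam,px);return (T@np.append(r*z,1))[:3]
def at_height(cam,px,h):
    T,r=ray(cam,px);d=T[:3,:3]@r;o=T[:3,3];return o+d*(h-o[2])/d[2]
def pix(at):return np.array(at)*[512,384]
E
python3 - <<'E'
from h import *
s=observe();print({k:np.round(v,3).tolist() for k,v in s.items()})
im={}
for c in("scene","top"):
    p,d=viewer.snapshot(c);im[c]=p;np.save(c+"_d.npy",d)
    print(c,np.round(viewer.camera_model(c)["T"],3).tolist())
    for n,h in(("incubator",0),("lid_hinge",.1),("lid_handle",.112),("index_tip",None),("key_round_top",.108),("key_square_top",.108),("key_long_top",.108),("tube_rack",0),("reagent",0),("scanner",0)):
        for r in spot_point(c,n)[:2]:
            q=pix(r["at"]);z=d[min(383,int(q[1])),min(511,int(q[0]))]
            print(c,n,round(r["conf"],2),q.round(1),"depth:",at_depth(c,q,z).round(3),"h:",at_height(c,q,h).round(3) if h is not None else "")
    cv2.imwrite(f"pics/{c}0.png",cv2.cvtColor(cv2.resize(p,(800,600)),cv2.COLOR_RGB2BGR))
E
```

```text
{'time': 0.0, 'q': [-1.163, 0.469, -0.049, 1.534, 0.024, 1.141, -0.082], 'joint_velocities': [0.001, 0.002, -0.0, -0.0, -0.002, -0.001, -0.001], 'joint_torque': [-0.0, -50.797, -0.081, -23.616, -0.061, 0.038, 0.0], 'tcp_pos': [0.285, 0.611, 0.221], 'tcp_rot': [-3.14, 0.0, 2.705], 'wrist_force': [0.408, -0.146, -0.672], 'wrist_torque': [-0.042, 0.005, -0.038], 'gripper_force': 0.0, 'grip_width': 0.087}
scene [[-0.539, 0.662, -0.521, 1.107], [0.842, 0.415, -0.344, 0.369], [-0.012, -0.624, -0.781, 0.941], [0.0, 0.0, 0.0, 1.0]]
scene incubator 0.81 [251.  236.9] depth: [0.694 0.086 0.123] h: [0.632 0.043 0.   ]
scene lid_hinge 0.92 [249.5 249.1] depth: [0.716 0.095 0.101] h: [0.716 0.095 0.1  ]
scene lid_hinge 0.35 [213.1 195.1] depth: [ 0.627 -0.089  0.107] h: [ 0.622 -0.093  0.1  ]
scene lid_handle 0.75 [289.9 183.4] depth: [0.48  0.082 0.12 ] h: [0.474 0.079 0.112]
scene index_tip 0.68 [316.2 210.5] depth: [0.443 0.165 0.002] h: 
scene key_round_top 0.57 [224.1 186. ] depth: [1.107 0.369 0.941] h: [ 0.582 -0.081  0.108]
scene key_square_top 0.61 [233.2 175.4] depth: [ 0.535 -0.081  0.
[... 744 characters left out ...]
 [0.474 0.083 0.112]
top index_tip 0.51 [172.6 174.4] depth: [0.6   0.207 0.225] h: 
top key_round_top 0.46 [267.9 183.3] depth: [ 0.599 -0.072  0.097] h: [ 0.598 -0.071  0.108]
top key_square_top 0.42 [270.  204.8] depth: [ 0.531 -0.079  0.111] h: [ 0.531 -0.079  0.108]
top key_long_top 0.6 [272.6 170.3] depth: [ 0.638 -0.085  0.115] h: [ 0.639 -0.085  0.108]
top tube_rack 0.81 [105.8 200.7] depth: [0.535 0.438 0.066] h: [0.541 0.456 0.   ]
top reagent 0.69 [366.3 167.2] depth: [ 0.66  -0.384  0.091] h: [ 0.676 -0.408  0.   ]
top reagent 0.27 [220.  146.9] depth: [0.705 0.079 0.125] h: [0.731 0.084 0.   ]
top scanner 0.82 [359.4 251.4] depth: [ 0.394 -0.378  0.025] h: [ 0.394 -0.385  0.   ]
```

View pics/scene0.png

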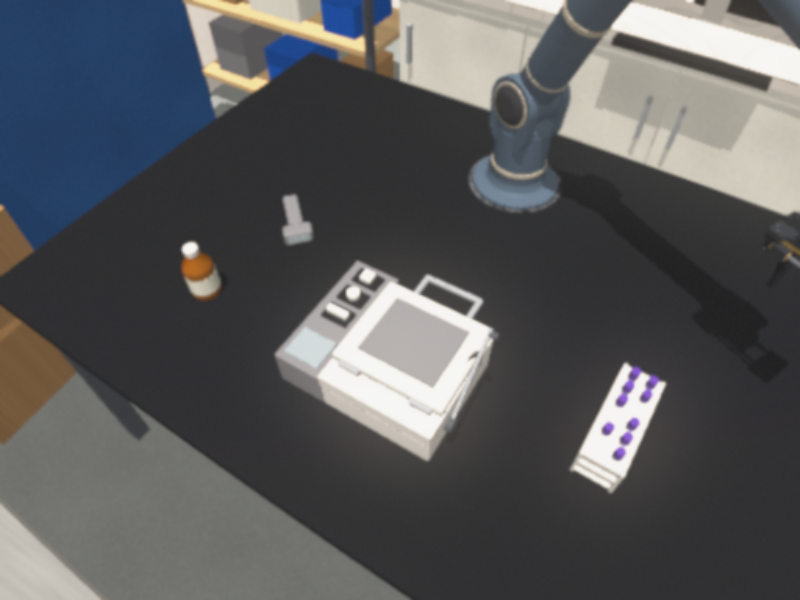

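View pics/top0.png

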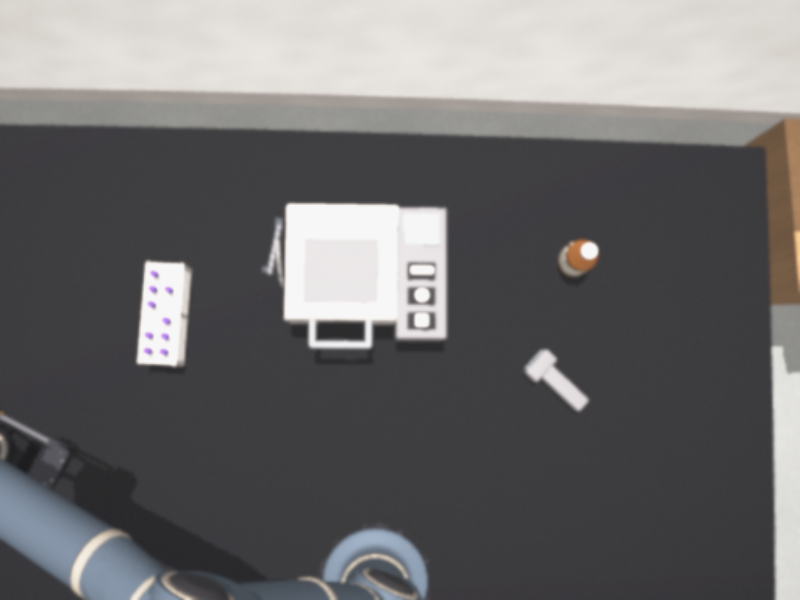

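The scene picture shows the square key in front (scene 368,275 / top 421,320 in the 800x600 view). The round key is in the middle and the long key at the back, which agrees with the networks. The index arm rises on the left, with its tip near scene (492,335) and top (268,272). Next I'll refine the pose and the index angle.

```bash
python3 - <<'E'
from h import *
from scipy.optimize import least_squares
V={}
obs=[]
L={"lid_hinge":(.09,.04,.1),"lid_handle":(-.15,.04,.112),"key_square_top":(-.1,-.12,.108),"key_round_top":(-.05,-.12,.108),"key_long_top":(0,-.12,.108)}
tips={}
for c in("scene","top"):
    p,d=viewer.snapshot(c)
    for n,l in L.items():
        for r in spot_point(c,n)[:1]: obs.append((n,l,at_height(c,pix(r["at"]),l[2])))
    for n in("key_square_top","key_round_top","key_long_top"):
        r=regions_of(c,n)
        if r:
            m=r[0]["region"];ys,xs=np.nonzero(m);w=p[ys,xs].min(1)>170
            if w.sum()>5:
                q=np.array([xs[w].mean(),ys[w].mean()]);print(c,n,m.sum(),w.sum(),at_height(c,q,.108).round(4))
    tips[c]=[(r["conf"],pix(r["at"])) for r in spot_point(c,"index_tip")]
    r=regions_of(c,"index_tip")
    if r: np.save(c+"_idx.npy",r[0]["region"]);print(c,"idx region",r[0]["conf"],r[0]["region"].sum(),pix(r[0]["at"]))
    # white crop
    a=(150,215,180,320) if c=="scene" else (120,220,150,300)
    y0,x0=(170,200) if c=="scene" else (125,150)
    cr=p[y0:y0+120,x0:x0+150];cv2.imwrite(f"pics/{c}_c.png",cv2.cvtColor(cv2.resize(cr,(750,600),interpolation=cv2.INTER_CUBIC),cv2.COLOR_RGB2BGR))
def f(t):
    c,s=np.cos(t[2]),np.sin(t[2])
    return np.array([[t[0]+c*l[0]-s*l[1]-P[0],t[1]+s*l[0]+c*l[1]-P[1]] for n,l,P in obs]).ravel()
o=least_squares(f,[.633,.04,0],loss="soft_l1",f_scale=.003);t=o.x
print("pose",t.round(4));
for (n,l,P),e in zip(obs,f(t).reshape(-1,2)):print(n,P.round(4),(e*1000).round(1))
Ri=R.from_euler("z",t[2]).as_matrix();o0=np.array([t[0],t[1],0])
for c in tips:
    for cf,q in tips[c]:
        T,r=ray(c,q);a=Ri.T@(T[:3,3]-o0);b=Ri.T@T[:3,:3]@r
        P=a+b*(.165-a[1])/b[1];v=P-[.09,.165,.1];print(c,cf,q,"tip",P.round(3),"len",np.hypot(v[0],v[2]).round(3),"ang",np.arctan2(v[2],-v[0]).round(3))
np.save("pose.npy",t)
E
```

```text
scene key_square_top 67 61 [ 0.5339 -0.0763  0.108 ]
scene idx region 0.57 189 [310.3744 221.7984]
top key_square_top 57 57 [ 0.5322 -0.0773  0.108 ]
top key_round_top 55 55 [ 0.583  -0.0758  0.108 ]
top key_long_top 56 56 [ 0.6332 -0.0757  0.108 ]
top idx region 0.46 416 [368.9984 164.0064]
pose [0.6301 0.0429 0.0119]
lid_hinge [0.7126 0.0882 0.1   ] [ 7.1 -4.3]
lid_handle [0.4755 0.0923 0.112 ] [  4.1 -11.3]
key_square_top [ 0.527  -0.0783  0.108 ] [ 4.5 -0. ]
key_round_top [ 0.5701 -0.0943  0.108 ] [11.4 16.5]
key_long_top [0.7238 0.0942 0.108 ] [ -92.2 -171.3]
lid_hinge [0.7259 0.0816 0.1   ] [-6.2  2.3]
lid_handle [0.4814 0.0848 0.112 ] [-1.7 -3.7]
key_square_top [ 0.5397 -0.0865  0.108 ] [-8.1  8.2]
key_round_top [ 0.6524 -0.3878  0.108 ] [-70.9 310.1]
key_long_top [ 0.6276 -0.0772  0.108 ] [3.9 0.1]
scene 0.81 [313.8048 210.7008] tip [-0.029  0.165  0.218] len 0.168 ang 0.785
top 0.68 [229.5808 178.2144] tip [ 1.283  0.165 -8.732] len 8.912 ang -1.705
top 0.62 [359.3216 246.4896] tip [-0.241  0.165  2.307] len 2.232 ang 1.422
top 0.58 [175.104  172.1856] tip [-0.013  0.165  0.171] len 0.125 ang 0.605
```

View pics/scene_c.png

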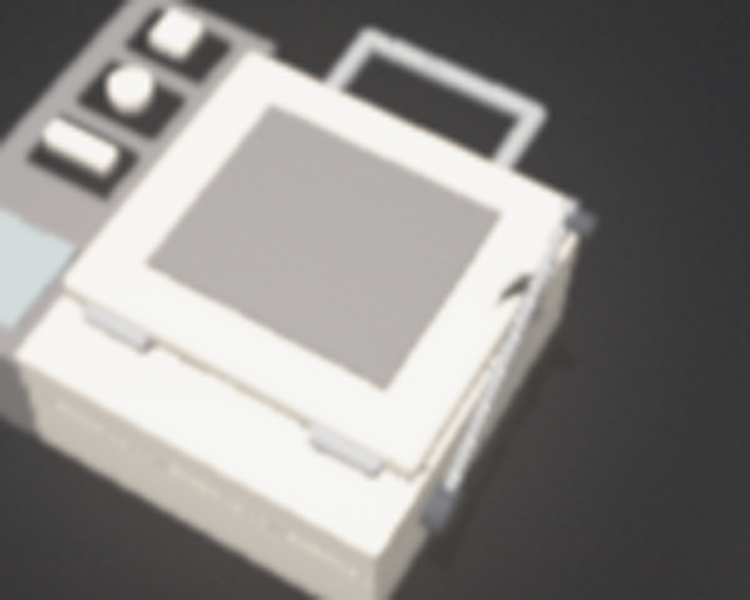

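The dark-capped tip is at crop (583,220) and the hub at (437,508); the keys and handle agree with the blob positions. Key blobs give an incubator pose of about (0.631, 0.044), yaw 0.015. Now I'll move above the round key.

Careful with the scale: shifts go in shares of 60 cm and turns go in shares of pi rad. That gives: -56 cm / 60 = -0.9333, -49.7 cm / 60 = -0.8283, 1.12 rad / 3.1416 = 0.3565.

Call:
{"op": "carry_out", "data": {
  "targets": [
    {"translation":[-0.9333,-0.8283,-0.1333],"delta_rot":[0,0,0.3565],"hand":1},
    {"translation":[-0.9333,-0.8283,-0.1333],"delta_rot":[0,0,0.3565],"hand":1},
    {"translation":[-0.9333,-0.8283,-0.1333],"delta_rot":[0,0,0.3565],"hand":1},
    {"translation":[-0.9333,-0.8283,-0.1333],"delta_rot":[0,0,0.3565],"hand":1},
    {"translation":[-0.9333,-0.8283,-0.1333],"delta_rot":[0,0,0.3565],"hand":1},
    {"translation":[-0.9333,-0.8283,-0.1333],"delta_rot":[0,0,0.3565],"hand":1},
    {"translation":[-0.9333,-0.8283,-0.1333],"delta_rot":[0,0,0.3565],"hand":1},
    {"translation":[-0.9333,-0.8283,-0.1333],"delta_rot":[0,0,0.3565],"hand":1},
    {"translation":[-0.9333,-0.8283,-0.1333],"delta_rot":[0,0,0.3565],"hand":1},
    {"translation":[-0.9333,-0.8283,-0.1333],"delta_rot":[0,0,0.3565],"hand":1}
  ]
}}

```text
time: 3.03
tcp_pos: [0.4504, 0.2294, 0.2674]
tcp_rot: [3.141, -0.001, 1.581]
wrist_force: [0.9, -0.4, -0.8]
grip_width: 0.0282
gripper_force: 0.0
```

```bash
python3 - <<'E'
from h import *
s=observe();print(s["time"],s["tcp_pos"],s["tcp_rot"],np.round(s["q"],2))
t=[.6314,.0443,.015];Ri=R.from_euler("z",t[2]).as_matrix();o0=np.array([t[0],t[1],0])
def inc(c,q,y=.165):
    T,r=ray(c,q);a=Ri.T@(T[:3,3]-o0);b=Ri.T@T[:3,:3]@r;return a+b*(y-a[1])/b[1]
# saved scene picture: arm points from crop
for n,cp in(("tipcap",(580,218)),("arm",(556,240)),("arm2",(500,362)),("arm3",(455,470)),("hub",(437,508))):
    q=np.array(cp)/5-.4+[200,170];P=inc("scene",q);v=P-[.09,.165,.1];print(n,q,P.round(3),np.hypot(v[0],v[2]).round(3),np.arctan2(v[2],-v[0]).round(3))
m=np.load("scene_idx.npy");d=np.load("scene_d.npy");A=[]
for y,x in zip(*np.nonzero(m)):
    if d[y,x]>0:
        P=Ri.T@(at_depth("scene",(x,y),d[y,x])-o0)
        if .15<P[1]<.18:A.append(P)
A=np.array(A);print(len(A));A=A[np.argsort(A[:,0])];print(A[::max(1,len(A)//25)].round(3))
v=A-[.09,.165,.1];k=np.hypot(v[:,0],v[:,2])>.06;print("median ang",np.median(np.arctan2(v[k,2],-v[k,0])))
E
```

```text
3.0333 [0.45041424 0.22943516 0.26740967] [ 3.14090058e+00 -8.27175917e-04  1.58090777e+00] [-0.83  0.15  0.31  1.89 -0.05  1.12 -0.49]
tipcap [315.6 213.2] [-0.044  0.165  0.191] 0.162 0.595
arm [310.8 217.6] [-0.012  0.165  0.212] 0.151 0.831
arm2 [299.6 242. ] [0.039 0.165 0.171] 0.087 0.942
arm3 [290.6 263.6] [0.078 0.165 0.123] 0.026 1.083
hub [287.  271.2] [0.095 0.165 0.111] 0.012 1.992
157
[[-0.096  0.15   0.099]
 [-0.024  0.179  0.227]
 [-0.021  0.164  0.227]
 [-0.02   0.178  0.227]
 [-0.019  0.172  0.22 ]
 [-0.017  0.167  0.222]
 [-0.017  0.178  0.223]
 [-0.015  0.163  0.218]
 [-0.012  0.162  0.216]
 [-0.01   0.162  0.21 ]
 [-0.005  0.168  0.199]
 [-0.003  0.166  0.205]
 [ 0.001  0.168  0.203]
 [ 0.003  0.164  0.198]
 [ 0.007  0.163  0.198]
 [ 0.011  0.163  0.191]
 [ 0.035  0.165  0.165]
 [ 0.045  0.165  0.156]
 [ 0.083  0.164  0.113]
 [ 0.086  0.162  0.115]
 [ 0.09   0.162  0.111]
 [ 0.091  0.171  0.111]
 [ 0.094  0.17   0.11 ]
 [ 0.096  0.171  0.109]
 [ 0.098  0.161  0.107]
 [ 0.1    0.171  0.105]
 [ 0.101  0.169  0.105]]
median ang 0.8495366144226082
```

View pics/top_c.png

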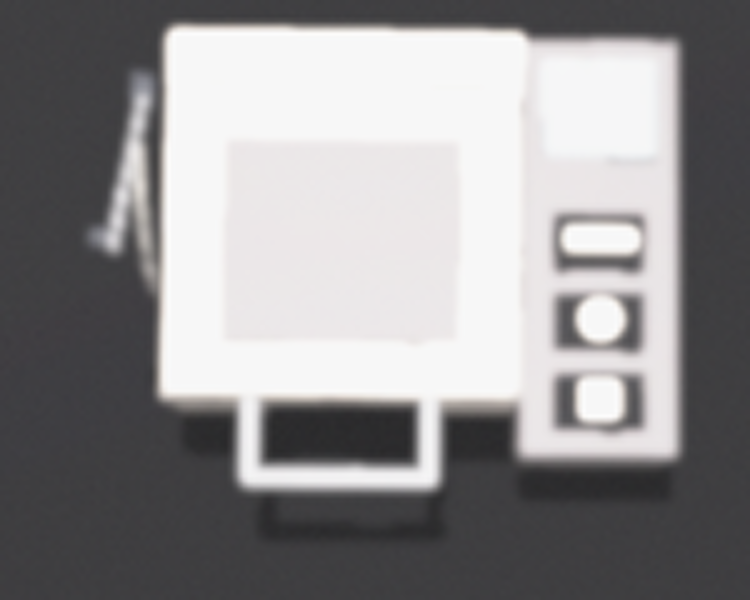

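The top crop shows the handle at (340,478) and the keys in a column at x≈600, which agrees with the pose. The index arm's depth profile suggests about 0.8 rad, and I'll refine that against the lid later. Continuing to above the round key.

In the tool's units: -30.6 cm / 60 = -0.51, 13 cm / 60 = 0.2167.

Call:
{"op": "carry_out", "data": {
  "targets": [
    {"translation":[-0.51,0.215,0.0667],"delta_rot":[0,0,0],"hand":1},
    {"translation":[-0.51,0.215,0.0667],"delta_rot":[0,0,0],"hand":1},
    {"translation":[-0.51,0.215,0.0667],"delta_rot":[0,0,0],"hand":1},
    {"translation":[-0.51,0.215,0.0667],"delta_rot":[0,0,0],"hand":1},
    {"translation":[-0.51,0.215,0.0667],"delta_rot":[0,0,0],"hand":1},
    {"translation":[-0.51,0.215,0.0667],"delta_rot":[0,0,0],"hand":1},
    {"translation":[-0.51,0.215,0.0667],"delta_rot":[0,0,0],"hand":1},
    {"translation":[-0.51,0.215,0.2167],"delta_rot":[0,0,0],"hand":1},
    {"translation":[-0.51,0.215,0.2167],"delta_rot":[0,0,0],"hand":1},
    {"translation":[-0.51,0.215,0.2167],"delta_rot":[0,0,0],"hand":1}
  ]
}}

```text
time: 3.87
tcp_pos: [0.5817, -0.0754, 0.1332]
tcp_rot: [-3.137, 0.001, 1.582]
wrist_force: [0.1, -0.4, -0.9]
grip_width: 0.0005
gripper_force: 0.0
```

Call:
{"op": "carry_out", "data": {
  "targets": [
    {"translation":[0,0,0],"delta_rot":[0,0,0],"hand":1},
    {"translation":[0,0,0],"delta_rot":[0,0,0],"hand":1}
  ]
}}

```text
time: 4.03
tcp_pos: [0.5828, -0.0729, 0.1363]
tcp_rot: [-3.14, -0.0, 1.584]
wrist_force: [0.2, 0.0, 0.9]
grip_width: 0.0004
gripper_force: 0.0
```

In the tool's units: 3.5 cm / 60 = 0.0583, 3.4 cm / 60 = 0.0567.

Call:
{"op": "carry_out", "data": {
  "targets": [
    {"translation":[-0.005,0,0.0167],"delta_rot":[0,0,0],"hand":1},
    {"translation":[-0.005,0,0.0333],"delta_rot":[0,0,0],"hand":1},
    {"translation":[-0.005,0,0.0467],"delta_rot":[0,0,0],"hand":1},
    {"translation":[-0.005,0,0.0533],"delta_rot":[0,0,0],"hand":1},
    {"translation":[-0.005,0,0.0567],"delta_rot":[0,0,0],"hand":1},
    {"translation":[-0.005,0,0.0583],"delta_rot":[0,0,0],"hand":1},
    {"translation":[-0.005,0,0.0583],"delta_rot":[0,0,0],"hand":1},
    {"translation":[-0.005,0,0.0583],"delta_rot":[0,0,0],"hand":1}
  ]
}}

```text
time: 4.7
tcp_pos: [0.5833, -0.0749, 0.1024]
tcp_rot: [3.142, -0.001, 1.585]
wrist_force: [-1.9, 2.0, 4.7]
grip_width: 0.0004
gripper_force: 2.5
```

In the tool's units: 0.3 cm / 60 = 0.005, 0.15 cm / 60 = 0.0025.

Call:
{"op": "carry_out", "data": {
  "targets": [
    {"translation":[0,0,0.0025],"delta_rot":[0,0,0],"hand":1},
    {"translation":[0,0,0.005],"delta_rot":[0,0,0],"hand":1},
    {"translation":[0,0,0.005],"delta_rot":[0,0,0],"hand":1},
    {"translation":[0,0,0.005],"delta_rot":[0,0,0],"hand":1}
  ]
}}

```text
time: 5.03
tcp_pos: [0.5834, -0.0749, 0.102]
tcp_rot: [3.141, -0.003, 1.585]
wrist_force: [-8.7, 3.5, 21.9]
grip_width: 0.0005
gripper_force: 11.1
```

The force climbs with z fixed at 0.102, so the round key is fully down. Next I'll lift and go over to the square key.

In the tool's units: -5 cm / 60 = -0.0833, -3 cm / 60 = -0.05.

Call:
{"op": "carry_out", "data": {
  "targets": [
    {"translation":[0,0,-0.025],"delta_rot":[0,0,0],"hand":1},
    {"translation":[0,0,-0.05],"delta_rot":[0,0,0],"hand":1},
    {"translation":[-0.0017,-0.0417,-0.05],"delta_rot":[0,0,0],"hand":1},
    {"translation":[-0.0017,-0.0833,-0.05],"delta_rot":[0,0,0],"hand":1},
    {"translation":[-0.0017,-0.0833,-0.05],"delta_rot":[0,0,0],"hand":1},
    {"translation":[-0.0017,-0.0833,-0.025],"delta_rot":[0,0,0],"hand":1},
    {"translation":[-0.0017,-0.0833,-0.0117],"delta_rot":[0,0,0],"hand":1},
    {"translation":[-0.0017,-0.0833,-0.0033],"delta_rot":[0,0,0],"hand":1},
    {"translation":[-0.0017,-0.0833,0],"delta_rot":[0,0,0],"hand":1},
    {"translation":[-0.0017,-0.0833,0],"delta_rot":[0,0,0],"hand":1}
  ]
}}

```text
time: 5.87
tcp_pos: [0.5335, -0.0775, 0.1018]
tcp_rot: [-3.14, -0.002, 1.585]
wrist_force: [-10.2, 1.9, 28.0]
grip_width: 0.0004
gripper_force: 13.9
```

Call:
{"op": "carry_out", "data": {
  "targets": [
    {"translation":[0,0,0],"delta_rot":[0,0,0],"hand":1},
    {"translation":[0,0,0],"delta_rot":[0,0,0],"hand":1}
  ]
}}

```text
time: 6.03
tcp_pos: [0.5335, -0.0776, 0.1018]
tcp_rot: [-3.141, -0.002, 1.585]
wrist_force: [-9.7, 1.2, 27.6]
grip_width: 0.0006
gripper_force: 13.9
```

The square key is fully down too. Now the long key.

In the tool's units: 10 cm / 60 = 0.1667, -3.5 cm / 60 = -0.0583.

Call:
{"op": "carry_out", "data": {
  "targets": [
    {"translation":[0,0,-0.0333],"delta_rot":[0,0,0],"hand":1},
    {"translation":[0,0,-0.0667],"delta_rot":[0,0,0],"hand":1},
    {"translation":[0.0017,0.0583,-0.0667],"delta_rot":[0,0,0],"hand":1},
    {"translation":[0.0033,0.1167,-0.0667],"delta_rot":[0,0,0],"hand":1},
    {"translation":[0.0033,0.1667,-0.0667],"delta_rot":[0,0,0],"hand":1},
    {"translation":[0.0033,0.1667,-0.0583],"delta_rot":[0,0,0],"hand":1},
    {"translation":[0.0033,0.1667,-0.0333],"delta_rot":[0,0,0],"hand":1},
    {"translation":[0.0033,0.1667,-0.0133],"delta_rot":[0,0,0],"hand":1},
    {"translation":[0.0033,0.1667,-0.0033],"delta_rot":[0,0,0],"hand":1},
    {"translation":[0.0033,0.1667,0],"delta_rot":[0,0,0],"hand":1}
  ]
}}

```text
time: 6.87
tcp_pos: [0.6332, -0.0741, 0.1017]
tcp_rot: [-3.141, -0.002, 1.584]
wrist_force: [-10.9, 1.7, 30.0]
grip_width: 0.0004
gripper_force: 15.4
```

Call:
{"op": "carry_out", "data": {
  "targets": [
    {"translation":[0,0,0],"delta_rot":[0,0,0],"hand":1},
    {"translation":[0,0,0],"delta_rot":[0,0,0],"hand":1}
  ]
}}

```text
time: 7.03
tcp_pos: [0.6331, -0.0741, 0.102]
tcp_rot: [3.141, -0.002, 1.584]
wrist_force: [-7.1, 1.8, 21.0]
grip_width: 0.0005
gripper_force: 10.4
```

All three keys have been pressed in order. Moving to above the handle with the fingers partly open.

In the tool's units: 15.8 cm / 60 = 0.2633, -15 cm / 60 = -0.25.

Call:
{"op": "carry_out", "data": {
  "targets": [
    {"translation":[0,0,-0.0667],"delta_rot":[0,0,0],"hand":1},
    {"translation":[0,0,-0.1333],"delta_rot":[0,0,0],"hand":1},
    {"translation":[0.2633,-0.25,-0.1333],"delta_rot":[0,0,0],"hand":0.54},
    {"translation":[0.2633,-0.25,-0.1333],"delta_rot":[0,0,0],"hand":0.54},
    {"translation":[0.2633,-0.25,-0.1333],"delta_rot":[0,0,0],"hand":0.54},
    {"translation":[0.2633,-0.25,-0.1333],"delta_rot":[0,0,0],"hand":0.54},
    {"translation":[0.2633,-0.25,-0.1333],"delta_rot":[0,0,0],"hand":0.54},
    {"translation":[0.2633,-0.25,-0.1333],"delta_rot":[0,0,0],"hand":0.54},
    {"translation":[0.2633,-0.25,-0.1333],"delta_rot":[0,0,0],"hand":0.54},
    {"translation":[0.2633,-0.25,-0.1333],"delta_rot":[0,0,0],"hand":0.54}
  ]
}}

```text
time: 7.87
tcp_pos: [0.4809, 0.0818, 0.1788]
tcp_rot: [3.141, -0.0, 1.586]
wrist_force: [0.1, -0.1, 0.1]
grip_width: 0.0388
gripper_force: 0.0
```

```bash
python3 - <<'E'
from h import *
s=observe();print(s["time"],s["tcp_pos"],s["tcp_rot"],s["wrist_force"],s["grip_width"],np.round(s["q"],2))
p,d=viewer.snapshot("scene")
cv2.imwrite("pics/s1.png",cv2.cvtColor(cv2.resize(p[130:290,180:380],(750,600),interpolation=cv2.INTER_CUBIC),cv2.COLOR_RGB2BGR))
E
```

```text
7.8667 [0.48094854 0.08179183 0.17879948] [ 3.14124882e+00 -4.14046204e-06  1.58585866e+00] [ 0.12636055 -0.09404407  0.11348653] 0.03878539428394114 [-0.64  0.22  0.45  2.04 -0.12  0.91 -0.11]
```

View pics/s1.png

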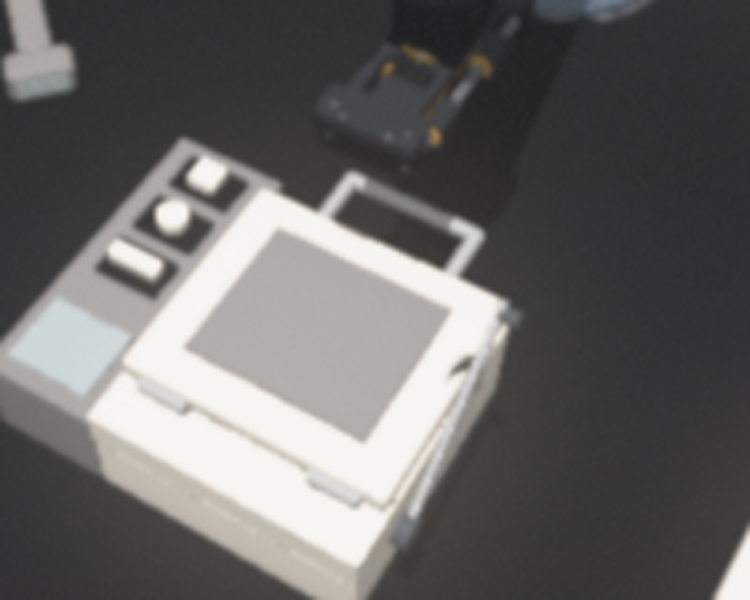

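The gripper hangs above the handle (bar around (405,205) in the crop), with all keys back up and the lid shut. Descend and pinch.

In the tool's units: 8.4 cm / 60 = 0.14, 6 cm / 60 = 0.1.

Call:
{"op": "carry_out", "data": {
  "targets": [
    {"translation":[0,0,0.05],"delta_rot":[0,0,0],"hand":0.54},
    {"translation":[0,0,0.1],"delta_rot":[0,0,0],"hand":0.54},
    {"translation":[0,0,0.14],"delta_rot":[0,0,0],"hand":0.54},
    {"translation":[0,0,0.14],"delta_rot":[0,0,0],"hand":0.54},
    {"translation":[0,0,0.14],"delta_rot":[0,0,0],"hand":0.54},
    {"translation":[0,0,0.14],"delta_rot":[0,0,0],"hand":1},
    {"translation":[0,0,0.14],"delta_rot":[0,0,0],"hand":1},
    {"translation":[0,0,0.14],"delta_rot":[0,0,0],"hand":1},
    {"translation":[0,0,0.14],"delta_rot":[0,0,0],"hand":1},
    {"translation":[0,0,0.14],"delta_rot":[0,0,0],"hand":1}
  ],
  "force": 35
}}

```text
time: 8.75
tcp_pos: [0.4802, 0.0819, 0.0953]
tcp_rot: [-3.14, -0.001, 1.585]
wrist_force: [-5.2, 2.0, 3.7]
grip_width: 0.0143
gripper_force: 3.1
```

```bash
cat > lid.py <<'E'
from h import *
t=[.6314,.0443,.015];Ri=R.from_euler("z",t[2]).as_matrix();o0=np.array([t[0],t[1],0])
def cloud(c,d):
    v,u=np.mgrid[0:384,0:512];m=viewer.camera_model(c);K=np.array(m["mtx"]);T=np.array(m["T"])
    n=cv2.undistortPoints(np.stack([u.ravel(),v.ravel()],1).astype(float)[:,None],K,np.array([m["k1"],0,0,0,0]))[:,0]
    z=d.ravel();P=np.c_[n*z[:,None],z]@T[:3,:3].T+T[:3,3];P=(P-o0)@Ri;P[z==0]=np.nan;return P
def line(x,z):
    k=np.ones(len(x),bool)
    for _ in range(8):
        p=np.stack([x[k],z[k]],1);c=p.mean(0);w=np.linalg.svd(p-c)[2][0];w*=-np.sign(w[0])
        r=np.stack([x,z],1)-c;e=r@[-w[1],w[0]];k=np.abs(e)<max(.003,2*np.median(np.abs(e)))
    return np.arctan2(w[1],-w[0]),c,e[k].std(),k.sum()
def measure(N=3):
    P=[]
    for _ in range(N):p,d=viewer.snapshot("scene");P.append(cloud("scene",d))
    P=np.nanmedian(P,0);x,y,z=P.T
    with np.errstate(invalid="ignore"):
        rr=np.hypot(x-.09,z-.1);a=np.arctan2(z-.1,.09-x)
        A=(np.abs(y-.165)<.007)&(rr>.03)&(rr<.155)&(a>.3)&(a<1.1)
        Lm=(y>-.05)&(y<.13)&(rr>.03)&(rr<.185)&(x<.07)&(z>.1)
    return p,line(x[A],z[A]),line(x[Lm],z[Lm]),(x[A],y[A],z[A])
E
python3 - <<'E'
from lid import *
s=observe();print(s["time"],s["tcp_pos"],s["wrist_force"],s["grip_width"],s["gripper_force"])
p,a,l,pts=measure(4);print("arm",a,"\nlid",l)
E
```

```text
8.75 [0.48018921 0.08193612 0.09533845] [-5.21757282  1.9612628   3.69688009] 0.014298829103291576 3.0811701714992523
arm (np.float64(0.8229895797568995), array([0.02914632, 0.17149588]), np.float64(0.0009281373113943918), np.int64(130)) 
lid (np.float64(-0.005884345030409515), array([-0.00717922,  0.12666204]), np.float64(0.0014400525571500015), np.int64(3138))
```

Call:
{"op": "carry_out", "data": {
  "targets": [
    {"translation":[0,0,0],"delta_rot":[0,0,0],"hand":1},
    {"translation":[0,0,0],"delta_rot":[0,0,0],"hand":1},
    {"translation":[0,0,0],"delta_rot":[0,0,0],"hand":1}
  ],
  "force": 35
}}

```text
time: 9.2
tcp_pos: [0.4787, 0.0819, 0.095]
tcp_rot: [-3.137, -0.001, 1.585]
wrist_force: [-5.8, -0.5, 6.5]
grip_width: 0.0112
gripper_force: 35.0
```

```bash
python3 - <<'E'
import numpy as np
# handle arc: TCP displacement (inc frame forward = tool y, up = -tool z), cm, vs angle
p=np.array([-.24,.012])
for a in np.r_[0:.86:.1,.75,.78,.81,.84]:
    c,s=np.cos(a),np.sin(a)
    q=np.array([p[0]*c+p[1]*s,-p[0]*s+p[1]*c]);d=(q-p)*100;print(round(a,2),"ty",d[0].round(2),"tz",-d[1].round(2))
E
```

```text
0.0 ty 0.0 tz -0.0
0.1 ty 0.24 tz -2.39
0.2 ty 0.72 tz -4.74
0.3 ty 1.43 tz -7.04
0.4 ty 2.36 tz -9.25
0.5 ty 3.51 tz -11.36
0.6 ty 4.87 tz -13.34
0.7 ty 6.42 tz -15.18
0.8 ty 8.14 tz -16.85
0.75 ty 7.26 tz -16.04
0.78 ty 7.78 tz -16.53
0.81 ty 8.32 tz -17.01
0.84 ty 8.87 tz -17.47
```

Firm pinch at 35 N. Lifting along the arc.

In the tool's units: -9.25 cm / 60 = -0.1542, 0.15 cm / 60 = 0.0025.

Call:
{"op": "carry_out", "data": {
  "targets": [
    {"translation":[0,-0.0017,-0.02],"delta_rot":[0,0,0],"hand":1},
    {"translation":[0,0.0025,-0.04],"delta_rot":[0,0,0],"hand":1},
    {"translation":[0,0.0058,-0.06],"delta_rot":[0,0,0],"hand":1},
    {"translation":[0,0.01,-0.0792],"delta_rot":[0,0,0],"hand":1},
    {"translation":[0,0.0158,-0.0983],"delta_rot":[0,0,0],"hand":1},
    {"translation":[0,0.0217,-0.1175],"delta_rot":[0,0,0],"hand":1},
    {"translation":[0,0.03,-0.1358],"delta_rot":[0,0,0],"hand":1},
    {"translation":[0,0.0375,-0.1542],"delta_rot":[0,0,0],"hand":1},
    {"translation":[0,0.0375,-0.1542],"delta_rot":[0,0,0],"hand":1},
    {"translation":[0,0.0375,-0.1542],"delta_rot":[0,0,0],"hand":1}
  ]
}}

```text
time: 10.03
tcp_pos: [0.5003, 0.0822, 0.1862]
tcp_rot: [-3.135, -0.0, 1.585]
wrist_force: [-4.5, 1.1, -4.0]
grip_width: 0.0115
gripper_force: 35.0
```

```bash
python3 - <<'E'
from lid import *
s=observe();print(s["time"],s["tcp_pos"],s["tcp_rot"],s["wrist_force"],s["grip_width"],s["gripper_force"])
p,a,l,pts=measure(3);print("arm",a,"\nlid",l)
cv2.imwrite("pics/s2.png",cv2.cvtColor(cv2.resize(p[130:290,180:380],(750,600),interpolation=cv2.INTER_CUBIC),cv2.COLOR_RGB2BGR))
E
```

```text
10.0333 [0.50025737 0.08223271 0.18624368] [-3.13450874e+00 -2.61075675e-05  1.58521571e+00] [-4.51534729  1.08132513 -3.95112993] 0.011466872093918485 34.99633848667145
arm (np.float64(0.822256423932211), array([0.02864335, 0.17203395]), np.float64(0.0010016371236022709), np.int64(129)) 
lid (np.float64(0.36569675258983736), array([1.60908121e-04, 1.64117860e-01]), np.float64(0.001359844541872106), np.int64(3508))
```

View pics/s2.png

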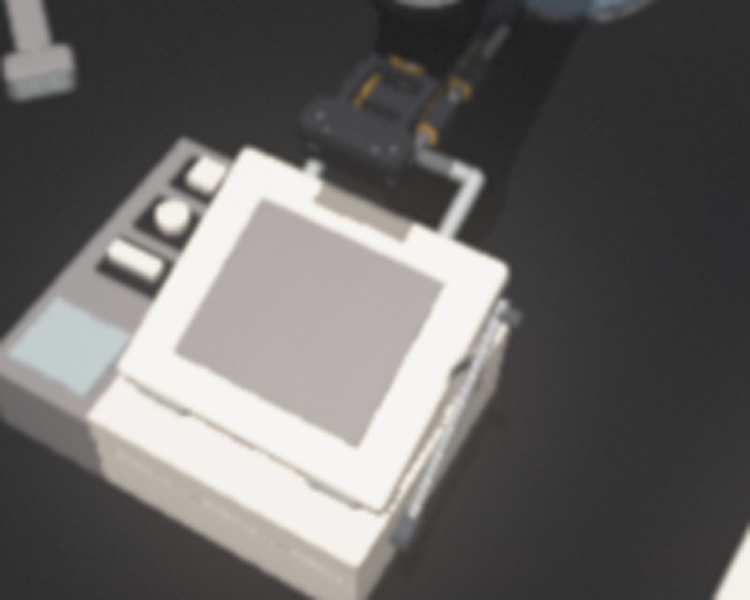

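The lid is lifting cleanly, the handle is still held and the arm is undisturbed. Continuing to about 0.78.

In the tool's units: -7.3 cm / 60 = -0.1217, -6.8 cm / 60 = -0.1133.

Call:
{"op": "carry_out", "data": {
  "targets": [
    {"translation":[0,0.01,-0.0183],"delta_rot":[0,0,0],"hand":1},
    {"translation":[0,0.0192,-0.035],"delta_rot":[0,0,0],"hand":1},
    {"translation":[0,0.03,-0.0517],"delta_rot":[0,0,0],"hand":1},
    {"translation":[0,0.0417,-0.0683],"delta_rot":[0,0,0],"hand":1},
    {"translation":[0,0.0542,-0.0833],"delta_rot":[0,0,0],"hand":1},
    {"translation":[0,0.0675,-0.0983],"delta_rot":[0,0,0],"hand":1},
    {"translation":[0,0.0817,-0.1133],"delta_rot":[0,0,0],"hand":1},
    {"translation":[0,0.09,-0.1217],"delta_rot":[0,0,0],"hand":1},
    {"translation":[0,0.09,-0.1217],"delta_rot":[0,0,0],"hand":1},
    {"translation":[0,0.09,-0.1217],"delta_rot":[0,0,0],"hand":1}
  ]
}}

```text
time: 11.02
tcp_pos: [0.5506, 0.0831, 0.2598]
tcp_rot: [-3.125, -0.001, 1.585]
wrist_force: [-18.7, -0.7, 8.6]
grip_width: 0.0106
gripper_force: 35.0
```

```bash
python3 - <<'E'
from lid import *
s=observe();print(s["time"],s["tcp_pos"],s["tcp_rot"],s["wrist_force"],s["grip_width"],s["gripper_force"])
h=Ri.T@(np.array(s["tcp_pos"])+[0,0,.019]-o0)-[.09,0,.1];print("kin ang",np.arctan2(h[2],-h[0])-np.arctan2(.012,.24),np.hypot(h[0],h[2]))
p,a,l,pts=measure(4);print("arm",a,"\nlid",l)
def edge(l,off):
    v=l[1]-[.09,.1];return np.arctan2(v[1],-v[0])-np.arcsin(off/np.hypot(*v))
print("hinge-constrained arm",edge(a,.005),"lid",edge(l,.024))
cv2.imwrite("scene.png",p)
cv2.imwrite("pics/s3.png",cv2.cvtColor(cv2.resize(p[195:285,260:350],(600,600),interpolation=cv2.INTER_CUBIC),cv2.COLOR_RGB2BGR))
p,d=viewer.snapshot("top");cv2.imwrite("top.png",p)
E
```

```text
11.0167 [0.55062612 0.08306741 0.25975426] [-3.12452844e+00 -9.71380935e-04  1.58538704e+00] [-18.7213928   -0.68069583   8.60673582] 0.010615008541958947 35.00152587890625
kin ang 0.7599978373006322 0.2468105429466592
arm (np.float64(0.8222982833016259), array([0.02859425, 0.17222874]), np.float64(0.0010300477642025778), np.int64(130)) 
lid (np.float64(0.7266657994193396), array([0.01937971, 0.19967214]), np.float64(0.001308394649837191), np.int64(3400))
hinge-constrained arm 0.8134460211753199 lid 0.7566124589207601
```

View pics/s3.png

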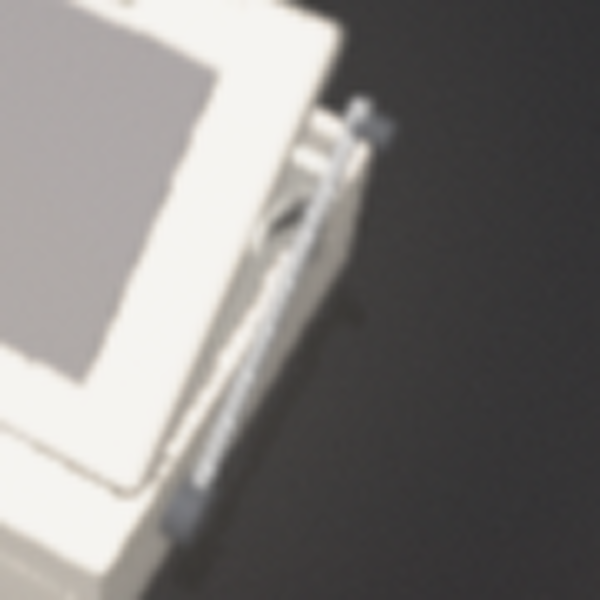

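The lid's left edge runs from (335,45) to (155,470) and the index arm from (355,110) to (200,490); they are nearly parallel. Depth slopes and handle x put the lid at about 0.735 and the arm at about 0.82, so I'll raise it a little more.

In the tool's units: -1.4 cm / 60 = -0.0233, -1.2 cm / 60 = -0.02.

Call:
{"op": "carry_out", "data": {
  "targets": [
    {"translation":[0,0.0033,-0.0083],"delta_rot":[0,0,0],"hand":1},
    {"translation":[0,0.0083,-0.015],"delta_rot":[0,0,0],"hand":1},
    {"translation":[0,0.0125,-0.02],"delta_rot":[0,0,0],"hand":1},
    {"translation":[0,0.015,-0.0233],"delta_rot":[0,0,0],"hand":1},
    {"translation":[0,0.015,-0.0233],"delta_rot":[0,0,0],"hand":1},
    {"translation":[0,0.015,-0.0233],"delta_rot":[0,0,0],"hand":1}
  ]
}}

```text
time: 11.77
tcp_pos: [0.565, 0.0833, 0.2734]
tcp_rot: [-3.138, -0.0, 1.585]
wrist_force: [-5.3, -0.1, -4.1]
grip_width: 0.0107
gripper_force: 35.0
```

```bash
cat > cmp.py <<'E'
from lid import *
def proj(c,P):
    m=viewer.camera_model(c);T=np.linalg.inv(np.array(m["T"]));W=P@Ri.T+o0
    return cv2.projectPoints(W,cv2.Rodrigues(T[:3,:3])[0],T[:3,3],np.array(m["mtx"]),np.array([m["k1"],0,0,0,0]))[0][:,0]
def pt(a,x,y,z):  # lid-frame point -> incubator
    c,s=np.cos(a),np.sin(a);return np.array([.09+x*c+z*s,y,.1-x*s+z*c])
def tilt(q):  # dx/dy of fitted line
    k=np.polyfit(q[:,1],q[:,0],1);r=q[:,0]-np.polyval(k,q[:,1]);g=np.abs(r)<max(.5,2*np.median(abs(r)))
    k=np.polyfit(q[g,1],q[g,0],1);return k,(q[g,0]-np.polyval(k,q[g,1])).std(),g.sum()
def subedge(g,path,w,mode):
    out=[]
    for x,y in path:
        y=int(round(y));xs=np.arange(int(x-w),int(x+w)+1);v=g[y,xs].astype(float)
        if mode=="edge": v=np.abs(np.gradient(v))
        else: v=v-np.percentile(v,40)
        v=np.clip(v-.4*v.max(),0,None)
        if v.sum()>0: out.append((xs@v/v.sum(),y))
    return np.array(out)
E
python3 - <<'E'
from cmp import *
s=observe();print(s["time"],s["tcp_pos"],s["tcp_rot"],s["wrist_force"],s["grip_width"],s["gripper_force"])
p,a,l,pts=measure(5);print("arm",a[0],a[2],"lid",l[0],l[2])
bx=Ri.T@(np.array(s["tcp_pos"])-o0);print("ang from bar x",np.arccos((.09-bx[0])/.2403)-.05)
np.save("p.npy",p);g=cv2.cvtColor(p,cv2.COLOR_RGB2GRAY)
for th in(.74,.78,.82,.86):
    w=[]
    for y,z,r0,r1 in((.165,0,.04,.15),(.065-.0,.024,.06,.15),(.108,.024,.03,.18)):
        yy=y if y>.1 and z==0 else y+.04
        q=proj("scene",np.array([pt(th,-r,yy,z) for r in np.linspace(r0,r1,20)]));w.append((np.polyfit(q[:,1],q[:,0],1)[0].round(4),q[0].round(1),q[-1].round(1)))
    print(th,w)
cv2.imwrite("pics/s4.png",cv2.cvtColor(cv2.resize(p[150:290,220:360],(600,600),interpolation=cv2.INTER_CUBIC),cv2.COLOR_RGB2BGR))
E
```

```text
11.7667 [0.56503501 0.08325368 0.27340317] [-3.13761470e+00 -1.11647055e-04  1.58508217e+00] [-5.29021993 -0.12524089 -4.13017498] 0.010659217108822852 34.996288418769836
arm 0.8236074854039717 0.0009158951704376052 lid 0.8067503445643842 0.0012787373516880856
ang from bar x 0.8155191816006665
0.74 [(np.float64(-0.4477), array([294. , 257.5]), array([311.9, 217.5])), (np.float64(-0.4348), array([273.2, 240.6]), array([287.6, 207.5])), (np.float64(-0.4432), array([283.7, 259.5]), array([308.4, 203.7]))]
0.78 [(np.float64(-0.439), array([293.8, 257.6]), array([311.4, 217.7])), (np.float64(-0.4228), array([272.7, 241.1]), array([286.7, 208. ])), (np.float64(-0.4335), array([283.4, 259.9]), array([307.5, 204.2]))]
0.82 [(np.float64(-0.4302), array([293.7, 257.7]), array([310.8, 218. ])), (np.float64(-0.4107), array([272.3, 241.6]), array([285.8, 208.6])), (np.float64(-0.4235), array([283.1, 260.3]), array([306.6, 204.8]))]
0.86 [(np.float64(-0.4212), array([293.5, 257.9]), array([310.1, 218.4])), (np.float64(-0.3982), array([271.8, 242.1]), array([284.9, 209.3])), (np.float64(-0.4133), array([282.8, 260.8]), array([305.6, 205.5]))]
```

View pics/s4.png

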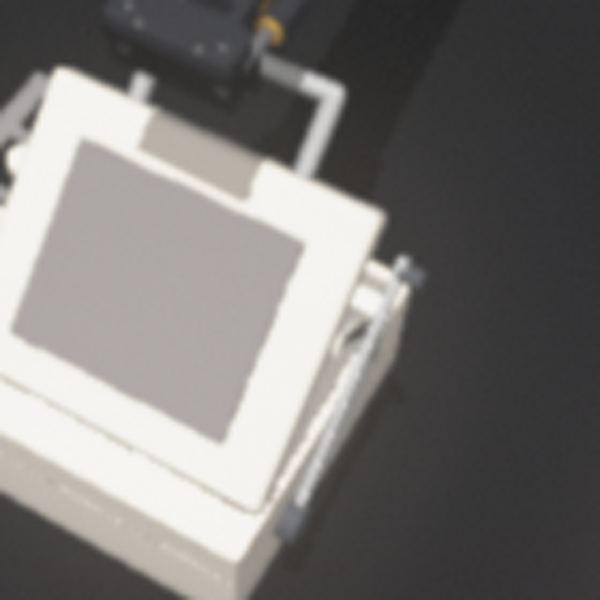

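The lid and arm now look parallel (lid edge (385,215)→(265,505), arm (400,265)→(295,520)). I'll cross-check with the top camera's depth.

```bash
python3 - <<'E'
from cmp import *
for c in("top","scene"):
    P=[]
    for _ in range(6):p,d=viewer.snapshot(c);P.append(cloud(c,d))
    P=np.nanmedian(P,0);x,y,z=P.T
    with np.errstate(invalid="ignore"):
        rr=np.hypot(x-.09,z-.1);a=np.arctan2(z-.1,.09-x)
        base=(rr>.03)&(rr<.15)&(a>.5)&(a<1.15)
        for w in(.004,.007,.010):
            A=(abs(y-.165)<w)&base
            if A.sum()>8:
                l=line(x[A],z[A]);print(c,"arm",w,np.round(l[0],3),l[3],"offset",((l[1]-[.09,.1])@[np.sin(l[0]),np.cos(l[0])]).round(4))
        for lo,hi in((.10,.145),(.0,.08),(-.05,.13)):
            A=(y>lo)&(y<hi)&base
            if A.sum()>8:
                l=line(x[A],z[A]);print(c,"lid",lo,hi,np.round(l[0],3),l[3],"offset",((l[1]-[.09,.1])@[np.sin(l[0]),np.cos(l[0])]).round(4))
    for r in spot_point(c,"index_tip")[:2]:
        T,q=ray(c,pix(r["at"]));o=Ri.T@(T[:3,3]-o0);b=Ri.T@T[:3,:3]@q
        Q=o+b*(.165-o[1])/b[1];v=Q-[.09,.165,.1];print(c,"tip",round(r["conf"],2),np.hypot(v[0],v[2]).round(3),np.arctan2(v[2],-v[0]).round(3))
print(observe()["time"],observe()["tcp_pos"])
E
```

```text
top arm 0.004 0.829 48 offset 0.0045
top arm 0.007 0.829 48 offset 0.0045
top arm 0.01 0.824 48 offset 0.0049
top lid 0.1 0.145 0.825 37 offset 0.0241
top lid -0.05 0.13 0.826 207 offset 0.026
top tip 0.56 0.18 0.818
top tip 0.38 4.16 1.434
scene arm 0.004 0.821 123 offset 0.0042
scene arm 0.007 0.821 123 offset 0.0042
scene arm 0.01 0.821 125 offset 0.0042
scene lid 0.1 0.145 0.838 562 offset 0.0225
scene lid 0.0 0.08 0.83 842 offset 0.0255
scene lid -0.05 0.13 0.833 1830 offset 0.0248
scene tip 0.84 0.167 0.643
scene tip 0.43 0.41 2.001
12.7167 [0.56500146 0.08323878 0.27342016]
```

Over the same radius range, the lid reads 0.825–0.838 and the arm 0.821–0.829 in both cameras. They are parallel and the pose is steady, so I'm handing in.

```bash
python3 -c "
from h import *
s=observe();print(np.abs(s['joint_velocities']).max(),s['gripper_force'])
print(robot.sign_off())"
```

```text
0.0013443425556890166 34.996123909950256
the job is handed in; nothing more can be done
None
```

I pressed the round, square and long keys fully down in that order with the lid shut. The lid is now held still at about 0.82 rad, parallel with the index arm to within about 0.02 rad in both cameras, and the job is handed in.

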